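# Put the filled tube rack away in the bench drawer

### The job

Put the tube rack that has tubes in it away: pull the drawer under the heater open by its handle, set the rack down gently, upright, on the floor of the drawer's empty left-hand bay, let go, and push the drawer fully shut again. Keep the rack upright all the way and leave the empty rack, the bottle and the tip box where they stand.

Things in the scene. Friction and masses are not known exactly. Their poses are not given: they have to be found in the camera images.
- drawer_unit: Fixed grey drawer unit with a white front, 240 deep (x) x 300 wide (y) x 132 mm high. Origin: on the bench under the middle of its front face; the drawer opens along its -x (towards the robot), +y is left seen from the robot. A white heater stands on it, 260 mm wide, z = 132 to 207 mm, overhanging to x = -20 mm just above the handle: a tool leaning 30 to 45 degrees back clears it.
- drawer (a joint): The drawer's slide, m: 0 shut, 0.18 fully open (stop). It may start up to 20 mm open. Moves with a few N.
- drawer_handle (a point): Centre of the drawer's handle bar, a level steel bar 44 mm long (along y), 16 x 16 mm in section, its centre 38 mm in front of the drawer front and 78 mm above the bench, on two 8 mm posts 14 mm either side of the middle. It can be gripped across its two ends. Moves with the drawer; axes as the drawer unit.
- empty_bay (a point): Point on the empty left-hand bay's floor, 22 mm above the bench, midway across; moves with the drawer, axes as the unit. The bay spans x = -47 to +147 mm, y = +-63 mm from it, walls 59 mm high; the drawer front (x = -53 to -68 mm) rises 105 mm above the floor. Fully open, the overhang covers the bay behind x = +91 mm: the rack goes in lengthwise along x, centred 20 mm behind this point.
- loaded_rack: The rack to put away: grey tube rack: block 104 (x) x 64 (y) x 36 mm high, with a central carrying fin on top, 50 long (x), 10 mm thick (y), rising to 80 mm above the underside, to be gripped. Origin: centre of its underside. Eight capped tubes stand in it, four at each end (x = +-42 mm), rising to 56 mm; mass about 0.25 kg. Either rack may be nearer the drawer.
- empty_rack: The same grey tube rack: block 104 (x) x 64 (y) x 36 mm high, with a central carrying fin on top, 50 long (x), 10 mm thick (y), rising to 80 mm above the underside, to be gripped. Origin: centre of its underside. It holds no tubes; leave alone.
- bottle: Reagent bottle with a blue cap, 70 mm diameter, 150 mm tall, standing to the right; leave alone. Origin: centre of its underside.
- tip_box: Closed pipette-tip box, 122 x 87 x 72 mm, black with a white lid, standing at the back left; leave alone. Origin: centre of its underside.

How it is judged (in metres and radians):
On the way, in this order (a step that is already met when the one before it is completed fails the run):
1. the drawer is pulled open by at least 100 mm (value of joint drawer above 0.1 m), for 0.1 s.
2. the filled rack stands upright on the floor of the empty bay, at rest and let go, with the drawer still open (z of loaded_rack in the frame of empty_bay between -0.006 and 0.006 m and x of loaded_rack in the frame of empty_bay between -0.01 and 0.11 m and y of loaded_rack in the frame of empty_bay between -0.04 and 0.04 m and angle between loaded_rack's own z axis and vertical below 0.1 rad and linear speed of loaded_rack below 0.02 m/s and contact force between the fingers and loaded_rack below 0.3 N and value of joint drawer above 0.08 m), for 0.2 s.
At the end, for the whole second after the job is handed in: The drawer is shut (within 6 mm) and still; the filled rack is in the drawer's left-hand bay, standing on its floor (within 6 mm, upright within 0.1 rad), at rest and let go; the empty rack, the bottle and the tip box are within 25 mm of where they stood (z of loaded_rack in the frame of empty_bay between -0.006 and 0.006 m and x of loaded_rack in the frame of empty_bay between -0.01 and 0.11 m and y of loaded_rack in the frame of empty_bay between -0.04 and 0.04 m and angle between loaded_rack's own z axis and vertical below 0.1 rad and linear speed of loaded_rack below 0.02 m/s and value of joint drawer below 0.006 m and velocity of joint drawer below 0.01 m/s and distance of each of empty_rack, bottle, tip_box from where it was at the start of the episode below 0.025 m); the robot touches nothing.
It fails at once if the filled rack is tipped by more than 0.5 rad (angle between loaded_rack's own z axis and vertical above 0.5 rad).
It fails at once if the filled rack is dropped (falls free faster than 0.7 m/s) (linear speed of loaded_rack above 0.7 m/s and contact force between the fingers and loaded_rack below 0.3 N).
It fails at once if the empty rack is moved by more than 25 mm or knocked over (distance of empty_rack from where it was at the start of the episode above 0.025 m or angle between empty_rack's own z axis and vertical above 0.3 rad).
It fails at once if the bottle is moved by more than 25 mm or knocked over (distance of bottle from where it was at the start of the episode above 0.025 m or angle between bottle's own z axis and vertical above 0.3 rad).
It fails at once if the tip box is moved by more than 25 mm or knocked over (distance of tip_box from where it was at the start of the episode above 0.025 m or angle between tip_box's own z axis and vertical above 0.3 rad).
It also fails if it takes over 72 s, if anything falls off the work surface, if the arm or the gripper's body presses on something with over 40 N, if the wrist force passes 120 N, or if a joint passes its speed limit or range.

### The arm

A 6-joint arm with a two-finger parallel gripper is mounted at the origin on the work surface. World frame = base frame: x ahead of the robot, y to its left, z up, the work surface at z = 0. Lengths are in mm, angles in rad, forces in N, time in s.
With the tool pointing down it reaches from about 325 to 875 mm from the base axis. Payload 4.4 kg.
Tool frame: the origin (TCP) lies on the centre line of the jaws, within the pads' length; the fingertips stand ahead of it and the grasp point (between the pads) lies 6 mm ahead of it (ctrl.tcp_to_tips is the z of the fingertips in the tool frame, in mm); z points along the fingers, y is the line along which they close (so a half turn about z gives the same grasp; the last joint's range is limited). The gripper opens to 85 mm and grips with 20 to 120 N. Pads are 22 mm wide; open, the fingers measure 114 mm over their backs; the gripper's body (76 mm by 85 mm) begins 54 mm behind the grasp point. The pads swing forward as they close: fully open they stand 13 mm farther back than shut.
Start: joints at [-1.496, 0.207, 1.542, -0, 1.393, -0.15], TCP at [128.161, -560.537, 227.382] pointing down, gripper open.
Joint ranges: [-2.73, 2.73], [-0.86, 2.22], [0.23, 2.46], [-1.11, 4.25], [0.08, 2.63], [-2.82, 2.82]. Speed limits (rad/s): [2.79, 2.79, 3.14, 3.14, 3.14, 3.14].

### API

Orientations are given as a 3x3 rotation matrix whose columns are the frame's x, y, z axes.
In Python, from plant import ctrl, sensors, optics gives the robot as it stands. Calls block until the motion is done:
- ctrl.move_ptp(position, orientation): joint-space move of the TCP to a pose.
- ctrl.move_l(position, rot=None, vel=150, threshold=None): straight line of the TCP; rot=None keeps the orientation; vel is the mean speed in mm/s. With threshold (N) it stops when the force on the tool has changed by that much, and returns True; else False.
- ctrl.set_joints(angles): joint-space move.
- ctrl.gripper_to(opening, force=None): finger opening in mm; force is the grip in N (None keeps the last); returns when the fingers have stopped.
- ctrl.hold(seconds).
- ctrl.solve_ik(position, orientation): joint angles nearest the present ones, or None.
- sensors.read_state(): the state.
- optics.grab_frame(name): name is "scene" or "top" or "wrist"; returns (picture, depth): 480x640x3 uint8, red, green, blue; 480x640 float32, mm along the optical axis (not along the pixel's ray), 0 where there is no reading.
- optics.camera_params(name): a dict with "mtx" (3x3 intrinsics, pixels), "k1" (the pictures are not rectified: a ray, as slopes to the right and down, at radius r is drawn at 1 + k1 r^2 times it, then the intrinsics apply), "R" (3x3) and "t" (3): a world point X has camera coordinates R X + t; the wrist camera has in their place "T_tool_cam" (4x4, takes a point from camera to tool coordinates, whose origin is the TCP and whose axes are the flange's). Camera axes: x right, y down, z forward; pixel columns grow to the right and rows downward; lengths in mm; the calibration is good to about 2 mm. A picture is of the moment at which its call begins: read the wrist's pose just before it. camera_params takes no time and is no camera call.
A pose or a line that the arm cannot do raises ctrl.MotionError and nothing moves.
- ctrl.finish_job(): hands the job in; it is judged then, once.
The state is a dict: "t": time; "q": joint angles; "qvel": joint speeds; "tau": joint torques, N m; "eef_pos": TCP position; "eef_rot": TCP orientation; "force": force on the tool from outside, world axes, zero at the start; "wrist_torque": the same for the moment, N m; "grip_width": finger opening in mm; "grasp_force": force on a finger pad.
Only numpy, scipy, OpenCV 4.12 (cv2) and the standard library are available. Lean on these libraries where they do the work, as an engineer would, in place of code of your own. Each camera call takes 0.05 s, during which the arm holds its last target. There are 200 camera calls.

## Working session

There is one attempt and no reset: what is moved stays moved. The work goes in short steps, each a Python script; the robot and the scene stay as the last script left them, time stands still between calls to the robot, and variables do not carry over. Pictures are saved under pics/ and viewed, at most 10 in all, crops included, and the job is handed in when it is done.

```bash
mkdir -p pics; ls; python3 - <<'E'
from plant import ctrl,sensors,optics
import cv2,numpy as np
for n in ("scene","top"):
    p,d=optics.grab_frame(n); cv2.imwrite(f"pics/{n}0.png",p[...,::-1]); np.save(f"pics/{n}0.npy",d); np.save(f"pics/{n}0_rgb.npy",p)
    c=optics.camera_params(n); print(n,{k:np.round(v,4).tolist() for k,v in c.items()}, (d>0).mean())
print(ctrl.tcp_to_tips, sensors.read_state()); print(optics.camera_params("wrist"))
E
```

```text
pics
scene {'mtx': [[552.0326, 0.0, 314.97], [0.0, 552.0326, 238.7833], [0.0, 0.0, 1.0]], 'k1': -0.0892, 'R': [[-0.9394, 0.3427, -0.007], [0.3276, 0.8914, -0.3132], [-0.1011, -0.2965, -0.9497]], 't': [594.882, -158.6179, 1589.5575]} 0.9960481770833334
top {'mtx': [[573.2718, 0.0, 320.1701], [0.0, 573.2718, 250.653], [0.0, 0.0, 1.0]], 'k1': -0.0942, 'R': [[0.0132, -0.9999, -0.0016], [-0.9877, -0.0127, -0.1559], [0.1559, 0.0036, -0.9878]], 't': [-24.5686, 623.2923, 1556.7786]} 0.9959244791666667
25.0 {'t': 0.1, 'q': array([-1.49646108e+00,  2.07383323e-01,  1.54285279e+00, -1.02370681e-05,
        1.39351435e+00, -1.50501349e-01]), 'qvel': array([ 0.00093703, -0.00155594, -0.00336202, -0.00025538, -0.00041976,
       -0.0002806 ]), 'tau': array([-6.71325561e-04, -3.84095478e+01, -2.92550468e+01, -4.15791701e-04,
        4.75808032e-03,  1.30183130e-05]), 'eef_pos': array([ 128.12577446, -559.80821253,  226.29456324]), 'eef_rot': array([[ 9.74830173e-01,  2.22948660e-01, -1.70301776e-04],
       [ 2.22948504e-01, -9.74827850e-01,  2.15109368e-03],
       [ 3.13568539e-04, -2.13491955e-03, -9.99997672e-01]]), 'force': array([-0.50815811, -0.15836642, -0.22800689]), 'wrist_torque': array([ 0.04220671, -0.00400858,  0.03716946]), 'grasp_force': 0.0, 'grip_width': 85.33083565839542}
{'mtx': array([[349.56392128,   0.        , 319.27284198],
       [  0.        , 349.56392128, 239.93376207],
       [  0.        ,   0.        ,   1.        ]]), 'k1': -0.03484518975382729, 'T_tool_cam': array([[-3.84665951e-04, -9.53760757e-01, -3.00566583e-01,
         7.66215420e+01],
       [ 9.99999925e-01, -3.56717061e-04, -1.47864702e-04,
         8.04165053e-01],
       [ 3.38103221e-05, -3.00566617e-01,  9.53760823e-01,
        -1.47305276e+02],
       [ 0.00000000e+00,  0.00000000e+00,  0.00000000e+00,
         1.00000000e+00]])}
```

View pics/scene0.png

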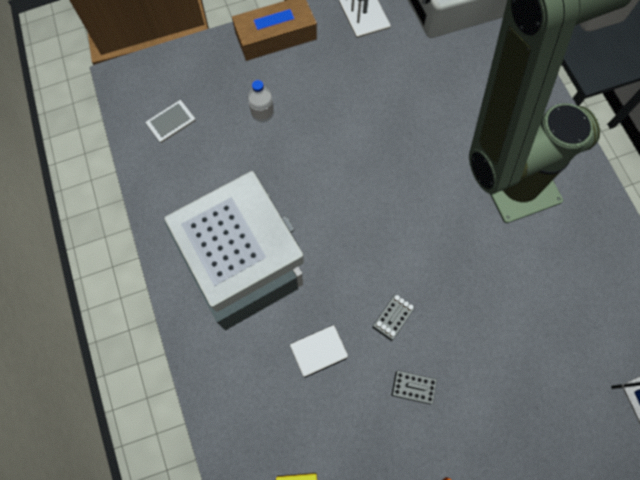

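View pics/top0.png

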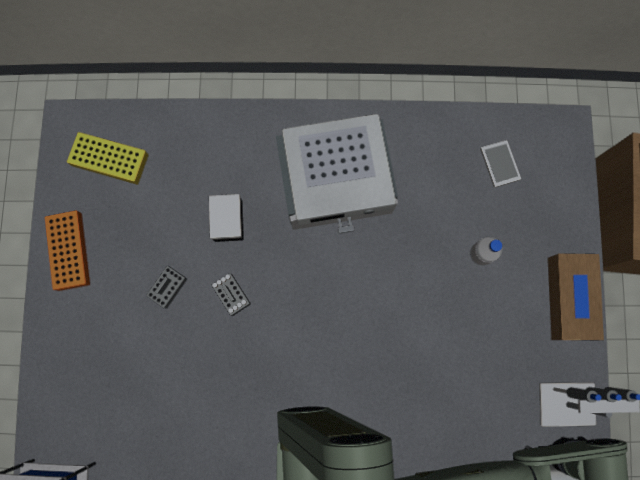

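The top view shows the loaded rack (white caps) at about (230,293), the empty rack at (166,286), the tip box at (226,217), the bottle at (488,249), and the heater at (340,165) with the handle at (345,225).

```bash
cat > h.py <<'E'
import numpy as np,cv2
from plant import ctrl,sensors,optics
def cloud(d,c,Rt=None):
    v,u=np.mgrid[0:480,0:640]
    K=c["mtx"]; pts=np.stack([u.ravel(),v.ravel()],1).astype(np.float64)[:,None]
    n=cv2.undistortPoints(pts,K,np.array([c["k1"],0,0,0,0.]))[:,0]
    X=np.c_[n,np.ones(len(n))]*d.reshape(-1,1)
    if Rt is None: X=(X-c["t"])@c["R"]          # R^T (x-t)
    else: X=X@Rt[0].T+Rt[1]
    return X.reshape(480,640,3)
def wrist():
    s=sensors.read_state(); p,d=optics.grab_frame("wrist"); c=optics.camera_params("wrist")
    T=c["T_tool_cam"]; R=s["eef_rot"]
    return p,d,cloud(d,c,(R@T[:3,:3],R@T[:3,3]+s["eef_pos"]))
def rect(xy):
    (c,s,a)=cv2.minAreaRect(xy.astype(np.float32)); b=cv2.boxPoints((c,s,a))
    e=[b[1]-b[0],b[2]-b[1]]; l=e[0] if np.linalg.norm(e[0])>np.linalg.norm(e[1]) else e[1]
    return np.array(c),sorted(s),np.arctan2(l[1],l[0])
def down(a,tilt=0):
    "tool y at heading a (world), z down"
    y=np.array([np.cos(a),np.sin(a),0]); z=np.array([0,0,-1.]); return np.c_[np.cross(y,z),y,z]
E
python3 - <<'E'
from h import *
d=np.load("pics/top0.npy"); p=np.load("pics/top0_rgb.npy"); X=cloud(d,optics.camera_params("top"))
print("bench z",np.median(X[300:400,300:320,2]), "tip lid", X[217,226],"bottle",X[246,494])
z=X[...,2]
def comp(m,u,v,r=60):
    k=np.zeros_like(m); k[v-r:v+r,u-r:u+r]=1; m=(m&k).astype(np.uint8)
    n,l,st,ce=cv2.connectedComponentsWithStats(m); i=1+np.argmax(st[1:,4]); return l==i
for nm,(u,v),lo,hi,r in (("heater",(340,165),195,220,80),("unit",(340,165),110,220,80),("loaded",(230,293),25,90,30),("empty",(166,286),25,90,30),("tip",(226,217),60,85,40),("finL",(230,293),68,90,30),("fine",(166,286),68,90,30)):
    try:
        m=comp((z>lo)&(z<hi),u,v,r); c,s,a=rect(X[m][:,:2]); print(nm,m.sum(),c.round(1),np.round(s,1),"long axis deg",np.degrees(a).round(1),"z",np.median(z[m]).round(1))
    except Exception as e: print(nm,e)
m=(z>60)&(z<105); k=np.zeros_like(m); k[212:240,325:365]=1
q=X[m&k]; print("handle",len(q),q.round(0).tolist()[:60])
E
```

```text
bench z -0.14843013887909273 tip lid [711.68611781 247.84832597  72.16084769] bottle [ 625.89943538 -476.67238396  150.63462111]
heater 9136 [822.7 -60.4] [253.4 258.9] long axis deg -79.6 z 207.2
unit 10445 [826.  -59.5] [265.8 300.2] long axis deg -80.1 z 206.6
loaded 858 [500.3 234.5] [ 65.  105.5] long axis deg 34.0 z 37.5
empty 855 [518.6 419.3] [ 67.6 106. ] long axis deg -32.4 z 36.6
tip 1358 [715.9 253.1] [ 89.1 123.1] long axis deg 3.8 z 71.5
finL 74 [499.8 233.9] [10.3 48.8] long axis deg 34.0 z 79.8
fine 86 [518.1 418.9] [12.1 50.5] long axis deg -34.6 z 77.9
handle 152 [[714.0, -92.0, 82.0], [713.0, -95.0, 87.0], [714.0, -98.0, 79.0], [709.0, -70.0, 89.0], [712.0, -93.0, 78.0], [710.0, -95.0, 86.0], [711.0, -98.0, 81.0], [708.0, -65.0, 81.0], [708.0, -68.0, 81.0], [709.0, -70.0, 77.0], [708.0, -92.0, 82.0], [708.0, -95.0, 82.0], [709.0, -98.0, 76.0], [706.0, -65.0, 78.0], [703.0, -67.0, 89.0], [704.0, -70.0, 87.0], [707.0, -93.0, 71.0], [706.0, -95.0, 77.0], [706.0, -98.0, 77.0], [702.0, -65.0, 81.0], [702.0, -68.0, 80.0], [704.0, -71.0, 73.0], [703.0, -95.0, 78.0], [701.0, -98.0, 87.0], [703.0, -101.0, 78.0], [699.0, -68.0, 83.0], [698.0, -70.0, 88.0], [700.0, -73.0, 79.0], [700.0, -95.0, 81.0], [699.0, -98.0, 85.0], [701.0, -101.0, 75.0], [695.0, -67.0, 88.0], [697.0, -71.0, 77.0], [697.0, -73.0, 78.0], [697.0, -95.0, 83.0], [696.0, -98.0, 83.0], [697.0, -101.0, 81.0], [695.0, -68.0, 77.0], [694.0, -70.0, 81.0], [693.0, -73.0, 83.0], [695.0, -96.0, 77.0], [694.0, -98.0, 83.0], [695.0, -101.0, 79.0], [692.0, -68.0, 74.0], [691.0, -70.0, 83.0], [692.0, -73.0, 77.0], [693.0, -96.0, 73.0], [692.0, -98.0, 79.0], [690.0, -100.0, 89.0], [690.0, -103.0, 89.0], [690.0, -106.0, 88.0], [689.0, -68.0, 78.0], [689.0, -71.0, 75.0], [688.0, -73.0, 83.0], [688.0, -81.0, 81.0], [689.0, -84.0, 80.0], [687.0, -87.0, 86.0], [688.0, -90.0, 83.0], [687.0, -92.0, 88.0], [688.0, -95.0, 85.0]]
```

```bash
cat >> h.py <<'E'
YAW=np.radians(10.1)
ux=np.array([np.cos(YAW),np.sin(YAW),0]); uy=np.array([-np.sin(YAW),np.cos(YAW),0]); uz=np.array([0,0,1.])
def lean(deg,s=1):
    t=np.radians(deg); z=np.sin(t)*ux-np.cos(t)*uz; y=-s*uy; return np.c_[np.cross(y,z),y,z]
E
python3 - <<'E'
from h import *
d=np.load("pics/top0.npy"); X=cloud(d,optics.camera_params("top"))
z=X[...,2]; m=(z>65)&(z<105); k=np.zeros_like(m); k[205:240,325:365]=1
q=X[m&k]; U=np.array([q@ux,q@uy]); b=U[:,U[0]<U[0].min()+17]
print("bar u",U[0].min(),U[0].max(),"v",b[1].min(),b[1].max(),np.median(q[:,2]))
H=X[(z>195)&(z<220)]; h=np.array([H@ux,H@uy]); print("heater",[np.percentile(h[i],(1,50,99)).round(1) for i in (0,1)])
# robust yaw from heater front+side edges
m=((z>195)&(z<220)).astype(np.uint8)
v=(b[1].min()+b[1].max())/2; u=U[0].min()+8; P=u*ux+v*uy+78*uz; print("handle",P)
for s in (1,-1):
  for L in (30,35,40,45):
    R=lean(L,s); o=[]
    for dist,back in ((0,80),(0,0),(180,0),(180,80)):
        j=ctrl.solve_ik(P-ux*dist-R[:,2]*(6+back),R); o.append(None if j is None else np.round(j,2).tolist())
    print(s,L,R[:,0].round(2),o)
E
```

```text
bar u 645.9721433845866 686.4041657030546 v -226.43091272198959 -183.08390372202894 82.71290582887494
heater [array([132.3, 789.7, 920.2]), array([-332.5, -199.5,  717.5])]
handle [679.7452911  -86.89936578  78.        ]
1 30 [0.85 0.15 0.5 ] [[-0.42, 0.17, 1.85, 0.44, 0.73, 0.7], [-0.38, 0.35, 1.79, 0.49, 0.6, 0.66], [-0.64, 0.05, 2.17, 0.65, 0.65, 0.29], [-0.73, -0.18, 2.2, 0.55, 0.86, 0.36]]
1 35 [0.81 0.14 0.57] [[-0.46, 0.15, 1.92, 0.6, 0.65, 0.52], [-0.41, 0.34, 1.85, 0.68, 0.52, 0.46], [-0.69, 0.04, 2.23, 0.84, 0.63, 0.07], [-0.8, -0.2, 2.26, 0.69, 0.84, 0.18]]
1 40 [0.75 0.13 0.64] [[-0.5, 0.13, 2.0, 0.81, 0.59, 0.3], [-0.43, 0.33, 1.91, 0.94, 0.47, 0.2], [-0.74, 0.05, 2.27, 1.05, 0.63, -0.17], [-0.89, -0.21, 2.33, 0.85, 0.85, -0.02]]
1 45 [0.7  0.12 0.71] [[-0.54, 0.13, 2.06, 1.06, 0.56, 0.04], [-0.46, 0.34, 1.96, 1.23, 0.46, -0.1], [-0.8, 0.07, 2.32, 1.25, 0.66, -0.4], [-0.97, -0.2, 2.38, 1.0, 0.87, -0.22]]
-1 30 [-0.85 -0.15 -0.5 ] [[-0.42, 0.17, 1.85, 0.44, 0.73, -2.44], [-0.38, 0.35, 1.79, 0.49, 0.6, -2.48], None, [-0.73, -0.18, 2.2, 0.55, 0.86, -2.78]]
-1 35 [-0.81 -0.14 -0.57] [[-0.46, 0.15, 1.92, 0.6, 0.65, -2.62], [-0.41, 0.34, 1.85, 0.68, 0.52, -2.68], None, None]
-1 40 [-0.75 -0.13 -0.64] [None, None, None, None]
-1 45 [-0.7  -0.12 -0.71] [None, None, [-0.8, 0.07, 2.32, 1.25, 0.66, 2.74], None]
```

```bash
python3 - <<'E'
from h import *
P=np.array([679.7,-86.9,78.]); R=lean(40)
ctrl.gripper_to(85)
ctrl.move_ptp(P-R[:,2]*86-ux*60+uz*60,R)
ctrl.move_l(P-R[:,2]*76,vel=200)
p,d,X=wrist(); cv2.imwrite("pics/w1.png",p[...,::-1])
z=X[...,2]; u=X@ux; v=X@uy; vp=P@uy; up=P@ux
m=(abs(v-vp)<40)&(u>up-20)&(u<up+8)&(z>60)&(z<100); q=X[m]
print(m.sum(), "v",np.percentile(q@uy,(1,50,99))-vp,"u",np.percentile(q@ux,(1,99))-up,"z",np.percentile(q[:,2],(1,99)))
# drawer front plane -> yaw
m=(abs(v-vp)<120)&(u>up+20)&(u<up+50)&(z>40)&(z<115)&(abs(v-vp)>30); q=X[m]; print(m.sum()); 
if m.sum()>50:
    f=np.polyfit(q@uy-vp,q@ux-up,1); print("front slope deg",np.degrees(np.arctan(f[0])),f[1])
s=sensors.read_state(); print(s["t"],s["eef_pos"],s["force"])
E
```

```text
1801 v [-21.90627536  -0.28913555  20.44533179] u [-7.98772496  7.20328027] z [73.86102117 88.19179622]
11812
front slope deg -0.14081655584539152 37.97085388521281
3.2083 [631.66100089 -96.01122885 136.92300718] [-0.15878233  0.42629799  0.44545786]
```

View pics/w1.png

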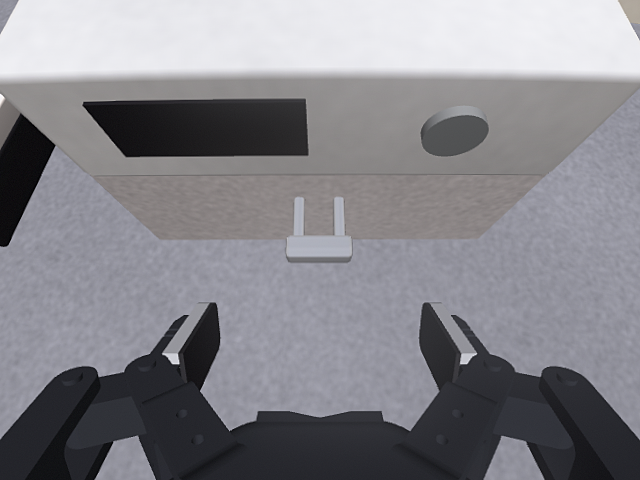

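The handle bar is centred between the open fingers at about (319,248), so the estimate holds to within 1 mm. Next: grip and pull.

```bash
python3 - <<'E'
from h import *
P=np.array([679.7,-86.9,78.])-0.6*uy; R=lean(40)
print(ctrl.move_l(P-R[:,2]*6,vel=80,threshold=15))
w=ctrl.gripper_to(30,force=40); s=sensors.read_state(); print(s["grip_width"],s["grasp_force"],s["force"],s["eef_pos"])
print(ctrl.move_l(P-R[:,2]*6-ux*176,vel=90,threshold=45)); s=sensors.read_state(); print(s["t"],s["grip_width"],s["grasp_force"],s["force"],s["eef_pos"])
ctrl.gripper_to(85); s=sensors.read_state(); print(s["force"])
ctrl.move_l(s["eef_pos"]-R[:,2]*90,vel=200)
p,d=optics.grab_frame("top"); X=cloud(d,optics.camera_params("top")); cv2.imwrite("pics/top1.png",p[...,::-1]); np.save("pics/top1.npy",d)
E
```

```text
False
29.9684517995371 1.3668546499684453 [-1.93319623  1.08676606  1.74314958] [676.11713738 -88.1798141   82.92807617]
False
6.9167 30.11462294313978 0.0 [-0.19547543  0.25271619  0.18821338] [ 503.0117342  -119.00472519   82.67081163]
[-0.45186786  0.2775813  -0.24816236]
```

```bash
python3 -c "
import cv2;p=cv2.imread('pics/top1.png');cv2.imwrite('pics/top1c.png',cv2.resize(p[150:330,180:420],None,fx=3.2,fy=3.2))"
```

```text
(no output)
```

View pics/top1c.png

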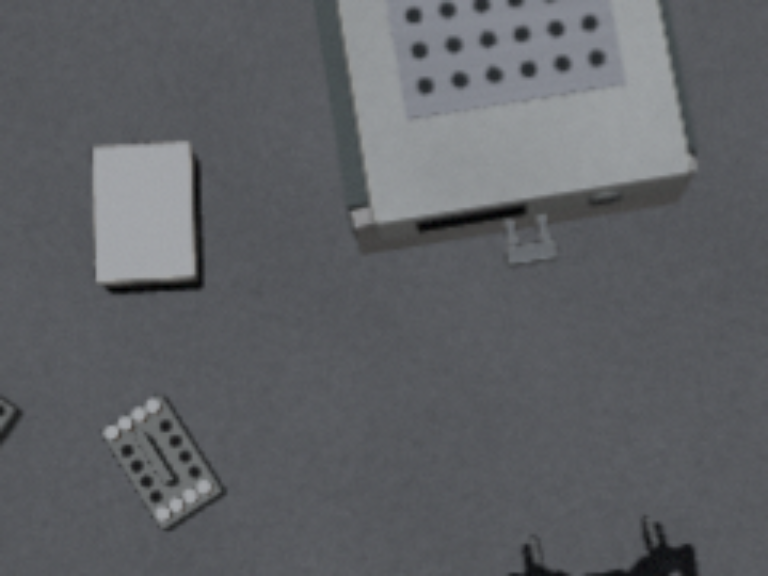

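The drawer is still shut (handle at about (530,245) in the crop), so the fingers closed without holding the bar. I'll go back, close in steps and look.

```bash
python3 - <<'E'
from h import *
P=np.array([679.7,-86.9,78.])-0.6*uy; R=lean(40)
ctrl.move_l(P-R[:,2]*80,vel=250)
print(ctrl.move_l(P+R[:,2]*2,vel=80,threshold=15))
def rep(): 
    s=sensors.read_state(); print(s["t"],s["grip_width"],s["grasp_force"],s["force"].round(1),s["eef_pos"])
rep()
p,d,X=wrist(); a=p[:,:,::-1]
for w in (60,50,44,38):
    ctrl.gripper_to(w,force=40); rep()
p,d,X=wrist(); cv2.imwrite("pics/w2.png",cv2.resize(np.hstack([a,p[:,:,::-1]]),(800,300)))
E
```

```text
False
10.225 85.11694870821839 0.0 [ 0.1 -0.3  0.7] [681.18545693 -87.41276222  76.95963144]
10.65 60.03172717500507 0.0 [-0.3 -0.6 -0.2] [681.06706565 -87.32542931  76.63262287]
10.9167 50.08028229292942 0.0 [-0.1 -0.5 -0.8] [681.08192133 -87.26154487  76.46690164]
11.15 43.96679577918502 1.1931255832314491 [-0.7  1.6  1.3] [680.88089601 -86.54217004  76.38652745]
11.3667 41.802635827821696 40.02394437789917 [-2.2  3.   4.4] [681.0999436  -86.47640329  76.71943026]
```

View pics/w2.png

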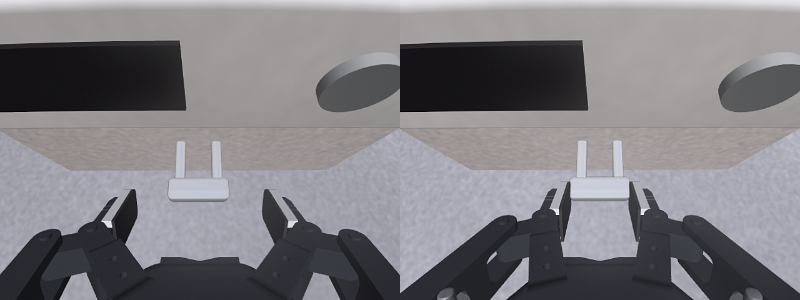

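The left half shows the open jaws. In the right half the pads (about (560,200) and (640,200)) only hold the near edge of the bar at their tips. I'll go 8 mm deeper, regrip and pull with a check.

```bash
python3 - <<'E'
from h import *
P=np.array([679.7,-86.9,78.]); R=lean(40)
def rep(): 
    s=sensors.read_state(); print(round(s["t"],2),s["grip_width"].round(1),s["grasp_force"].round(1),s["force"].round(1),s["eef_pos"].round(1)); return s
ctrl.gripper_to(62); print(ctrl.move_l(P+R[:,2]*10,vel=60,threshold=15)); rep()
ctrl.gripper_to(30,force=60); s=rep()
p0=s["eef_pos"]
print(ctrl.move_l(p0-ux*40,vel=60,threshold=60)); s=rep()
if s["grip_width"]>40:
    print(ctrl.move_l(p0-ux*176,vel=80,threshold=60)); s=rep()
    if s["grip_width"]>40:
        ctrl.gripper_to(70); ctrl.move_l(s["eef_pos"]-R[:,2]*90,vel=200)
p,d=optics.grab_frame("top"); cv2.imwrite("pics/top2.png",p[...,::-1]); np.save("pics/top2.npy",d)
cv2.imwrite('pics/top2c.png',cv2.resize(p[150:330,180:420,::-1],None,fx=3.2,fy=3.2))
E
```

```text
FalseTraceback (most recent call last):
  File "<stdin>", line 5, in <module>
  File "<stdin>", line 4, in rep
AttributeError: 'float' object has no attribute 'round'
```

```bash
cat >> h.py <<'E'
def rep():
    s=sensors.read_state(); print(round(s["t"],2),round(float(s["grip_width"]),1),round(float(s["grasp_force"]),1),s["force"].round(1),s["eef_pos"].round(1)); return s
E
python3 - <<'E'
from h import *
R=lean(40)
rep(); ctrl.gripper_to(30,force=60); s=rep()
p0=s["eef_pos"]
print(ctrl.move_l(p0-ux*40,vel=60,threshold=60)); s=rep()
if s["grip_width"]>40:
    print(ctrl.move_l(p0-ux*176,vel=80,threshold=60)); s=rep()
    if s["grip_width"]>40:
        ctrl.gripper_to(70); ctrl.move_l(s["eef_pos"]-R[:,2]*90,vel=200)
p,d=optics.grab_frame("top"); cv2.imwrite("pics/top2.png",p[...,::-1]); np.save("pics/top2.npy",d)
cv2.imwrite('pics/top2c.png',cv2.resize(p[150:330,180:420,::-1],None,fx=3.2,fy=3.2))
E
```

```text
12.03 62.3 0.0 [-0.1 -1.   1.2] [686.  -85.7  69.6]
12.33 42.3 63.0 [ 1.4  0.4 -0.1] [686.1 -85.5  70.5]
False
13.15 41.9 63.3 [-2.1  1.3  1.1] [646.5 -92.7  70.5]
False
15.0 42.3 63.0 [-0.6 -4.7 -3.1] [ 513.  -116.8   70.4]
```

View pics/top2c.png

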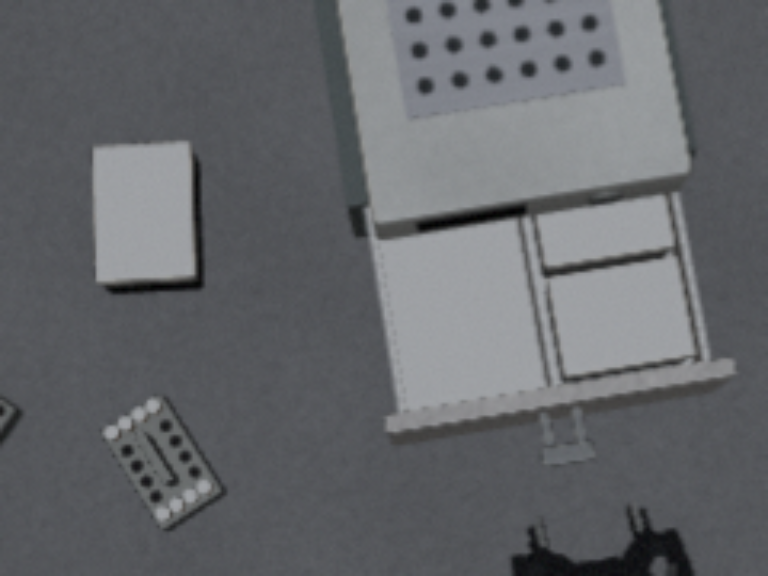

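The drawer is open about 174 mm. The empty left bay spans about (390–545, 230–410) in the crop and the loaded rack is undisturbed. Next: the bay position and IK checks.

```bash
python3 - <<'E'
from h import *
d=np.load("pics/top2.npy"); X=cloud(d,optics.camera_params("top")); z=X[...,2]; u=X@ux; v=X@uy
def hist(m,x,name): print(name,m.sum(),np.percentile(x[m],(1,5,50,95,99)).round(1))
box=(u>460)&(u<690)&(v>-205)&(v<-40)
fl=box&(z>15)&(z<30)&(v>-190); hist(fl,u,"floor u"); hist(fl,v,"floor v"); print(np.median(z[fl]))
fr=(u>450)&(u<560)&(v>-370)&(v<-40)&(z>115)&(z<140); hist(fr,u,"front u"); hist(fr,v,"front v")
hd=(u>440)&(u<500)&(v>-240)&(v<-170)&(z>68)&(z<95); hist(hd,u,"handle u"); hist(hd,v,"handle v")
hf=(z>195)&(z<215)&(v>-320)&(v<-80)&(u>600); hist(hf,u,"heater u")
m=(z>25)&(z<90)&(abs(X[...,0]-500)<80)&(abs(X[...,1]-234)<80); print(rect(X[m][:,:2]))
m&=(z>70); print(rect(X[m][:,:2]))
C=np.array([500.,234.2,0]); a=np.radians(34)+np.pi/2
for k in (0,np.pi):
    for ang in (a,):
        Rg=down(ang+k); Rp=down(YAW+np.pi/2+k)
        print(k,Rp[:,0].round(2),[None if j is None else j.round(2).tolist() for j in (ctrl.solve_ik(C+68*uz,Rg),ctrl.solve_ik(C+215*uz,Rg),ctrl.solve_ik(550*ux-134*uy+215*uz,Rp),ctrl.solve_ik(550*ux-134*uy+90*uz,Rp))])
E
```

```text
floor u 1922 [517.4 550.2 615.7 682.6 688.3]
floor v 1922 [-188.9 -184.3 -133.   -81.5  -77. ]
21.787142113646308
front u 656 [516.8 517.4 524.3 531.5 532.5]
front v 656 [-346.2 -334.2 -203.   -73.4  -62.1]
handle u 129 [471.2 471.9 481.5 497.5 499.7]
handle v 129 [-227.  -223.8 -204.9 -186.9 -184. ]
heater u 8431 [676.8 685.1 793.8 909.6 920.3]
(array([500.5239563 , 234.69430542]), [64.97755432128906, 106.13395690917969], np.float32(0.5930276))
(array([499.83087158, 233.95935059]), [10.446202278137207, 48.53654098510742], np.float32(0.5923712))
0 [-0.98 -0.18 -0.  ] [[0.28, 0.34, 1.73, -0.0, 1.07, -1.88], [0.28, 0.17, 1.61, -0.0, 1.36, -1.88], [-0.22, 0.2, 1.58, -0.0, 1.37, -1.96], [-0.22, 0.34, 1.68, -0.0, 1.12, -1.96]]
3.141592653589793 [0.98 0.18 0.  ] [[0.28, 0.34, 1.73, -0.0, 1.07, 1.26], [0.28, 0.17, 1.61, -0.0, 1.36, 1.26], [-0.22, 0.2, 1.58, -0.0, 1.37, 1.18], [-0.22, 0.34, 1.68, -0.0, 1.12, 1.18]]
```

```bash
python3 - <<'E'
from h import *
d=np.load("pics/top2.npy"); X=cloud(d,optics.camera_params("top")); z=X[...,2]; u=X@ux; v=X@uy
m=(u>545)&(u<660)&(z>16)&(z<28)&(v>-215)&(v<-60); print("floor v",np.percentile(v[m],(0.5,2,98,99.5)))
w=(u>545)&(u<640)&(z>70)&(z<90)&(v>-360)&(v<-40); print("wall tops",np.histogram(v[w],np.arange(-360,-39,10)))
C=np.array([500.,234.1,0]); Rg=down(np.radians(124))
s=rep(); ctrl.move_l(s["eef_pos"]+uz*90,vel=200)
ctrl.move_ptp(C+uz*190,Rg); ctrl.gripper_to(60)
p,d,X=wrist(); q=X[(X[...,2]>70)&(X[...,2]<92)&(np.hypot(X[...,0]-C[0],X[...,1]-C[1])<45)]; print("fin wrist",len(q),rect(q[:,:2]),np.median(q[:,2]))
m=(X[...,2]>28)&(X[...,2]<92)&(np.hypot(X[...,0]-C[0],X[...,1]-C[1])<80); print(rect(X[m][:,:2]))
s=rep()
E
```

```text
floor v [-214.37683128 -202.20048572  -78.78880106  -76.85147191]
wall tops (array([  0,   7,  86,  95,  99,  98,  95, 105,  97, 102, 100,  91, 108,
        96,  76,  84,   0,   0,   0,   0,   0,   0,   0,   0,   0,   0,
         0,   0,  73,   0,   0,   0]), array([-360, -350, -340, -330, -320, -310, -300, -290, -280, -270, -260,
       -250, -240, -230, -220, -210, -200, -190, -180, -170, -160, -150,
       -140, -130, -120, -110, -100,  -90,  -80,  -70,  -60,  -50,  -40]))
16.03 70.1 0.0 [-0.   0.9 -0. ] [ 456.  -126.6  138.8]
fin wrist 813 (array([499.42074585, 233.38404846]), [9.946556091308594, 49.59696960449219], np.float32(0.5949762)) 80.52210485952992
(array([499.36129761, 233.41763306]), [64.13690185546875, 102.20307159423828], np.float32(0.59368294))
18.77 60.2 0.0 [-0.3 -0.7  0. ] [500.2 233.6 190.2]
```

```bash
python3 - <<'E'
from h import *
C=np.array([499.6,233.6,0]); Rg=down(np.radians(124)); Rp=down(YAW+np.pi/2); B=601*ux-139*uy
print(ctrl.move_l(C+uz*67,rot=Rg,vel=120,threshold=10)); rep()
ctrl.gripper_to(0,force=50); s=rep()
if s["grip_width"]<7: raise SystemExit("missed")
ctrl.move_l(C+uz*92,vel=60); rep(); ctrl.move_l(C+uz*222,vel=130)
s=rep()
ctrl.move_l(B+uz*222,rot=Rp,vel=130); s=rep()
p,d=optics.grab_frame("top"); cv2.imwrite('pics/top3c.png',cv2.resize(p[120:330,180:460,::-1],None,fx=2.8,fy=2.8))
X=cloud(d,optics.camera_params("top")); m=(X[...,2]>140)&(X[...,2]<200)&(X@ux<665)&(X@ux>530)&(X@uy<-95)&(X@uy>-190); q=X[m]; print(len(q),np.percentile(q@ux,(1,99)),np.percentile(q@uy,(1,99)),np.percentile(q[:,2],(5,50,95)))
E
```

```text
False
19.95 60.3 0.0 [0.4 0.9 0.5] [500.5 233.9  67.9]
20.47 8.2 50.4 [-1.5  2.1  2.4] [499.6 234.   67.5]
21.03 7.9 49.7 [-0.6 -0.  -2.8] [499.7 233.6  92.3]
22.18 8.0 49.7 [ 0.4  0.1 -3.2] [498.8 233.4 220.7]
24.56 8.1 49.7 [-1.3  0.2 -2.6] [615.9 -30.9 222. ]
360 [550.09251363 600.11787128] [-169.66970156 -106.88600705] [172.27750544 189.84900954 195.22171776]
```

View pics/top3c.png

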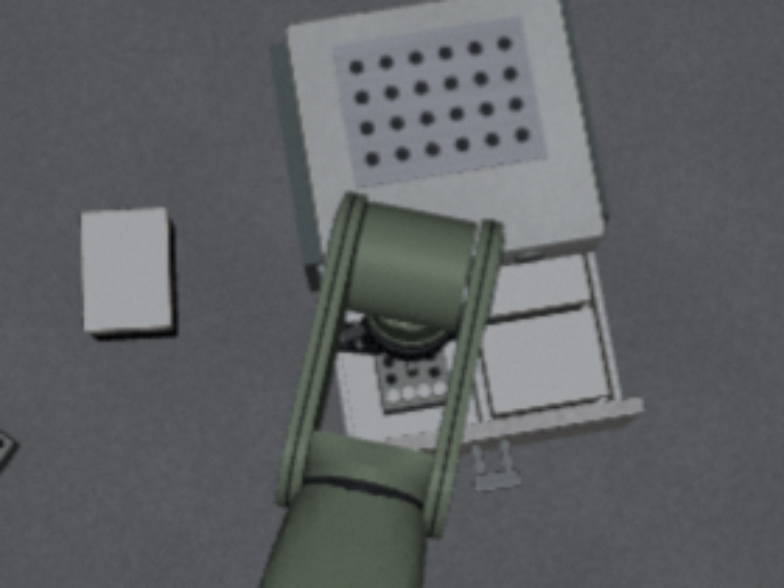

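The rack hangs over the left bay (visible end at about (415,385)), centred and aligned. Next I check that the wrist drum clears the heater, then lower.

```bash
python3 - <<'E'
from h import *
p,d=optics.grab_frame("top"); X=cloud(d,optics.camera_params("top")); z=X[...,2]; u=X@ux; v=X@uy
g=(p[...,1].astype(int)-p[...,0]>8)&(z>240)
for a in range(560,720,20):
    m=g&(u>a)&(u<a+20)&(v<0)&(v>-260)
    if m.sum(): print(a,m.sum(),np.percentile(z[m],(2,50,98)).round(0),v[m].min().round(),v[m].max().round())
E
```

```text
560 305 [438. 577. 596.] -189.0 -66.0
580 514 [567. 579. 591.] -197.0 -72.0
600 432 [572. 580. 588.] -197.0 -81.0
620 153 [568. 578. 586.] -168.0 -86.0
640 6 [573. 576. 581.] -108.0 -97.0
```

```bash
python3 - <<'E'
from h import *
Rp=down(YAW+np.pi/2); B=601*ux-139*uy
print(ctrl.move_l(B+uz*110,vel=80,threshold=15)); rep()
print(ctrl.move_l(B+uz*95,vel=30,threshold=8)); rep()
print(ctrl.move_l(B+uz*87.5,vel=10,threshold=4)); s=rep()
ctrl.hold(.2); ctrl.gripper_to(20); rep(); ctrl.gripper_to(34); s=rep()
ctrl.hold(.3); ctrl.move_l(s["eef_pos"]+uz*50,vel=60); rep()
ctrl.move_l(B+uz*260,vel=200)
s=rep(); p,d,X=wrist()
z=X[...,2];u=X@ux;v=X@uy
f=(z>90)&(z<112)&(abs(u-601)<45)&(abs(v+139)<35)
q=X[f]; print("fin",len(q),rect(np.c_[q@ux,q@uy]),np.percentile(q[:,2],(5,50,95)))
k=(abs(u-601)<60)&(abs(v+139)<40)&(z>50)&(z<66)&~f; q=X[k]; A=np.c_[q[:,:2]-q[:,:2].mean(0),np.ones(len(q))]; print("block top",len(q),np.median(q[:,2]),np.linalg.lstsq(A,q[:,2],rcond=None)[0])
cv2.imwrite("pics/w4.png",p[...,::-1])
E
```

```text
False
26.21 8.6 49.7 [ 0.1 -1.  -3.3] [616.7 -31.6 110.8]
False
26.86 8.0 49.7 [ 0.7 -0.5 -2.7] [616.  -31.5  94.8]
True
27.43 8.2 50.6 [-0.6  1.1  5.4] [616.  -31.2  89.4]
27.91 20.1 0.0 [-0.5 -0.5  0.1] [613.6 -30.9  86.8]
28.2 34.0 0.0 [ 0.2 -0.1  0.2] [614.  -30.9  87.1]
29.48 34.4 0.0 [-0.  -0.5 -0.6] [613.6 -30.8 136.6]
30.25 33.8 0.0 [ 0.3  0.4 -0.7] [615.2 -31.3 258.3]
fin 608 (array([ 600.59936523, -139.25598145]), [9.174182891845703, 49.664398193359375], np.float32(-0.003878579)) [100.85136072 102.45418392 103.72750434]
block top 4524 58.724272805517586 [5.20911013e-03 2.09828945e-03 5.87278758e+01]
```

View pics/w4.png

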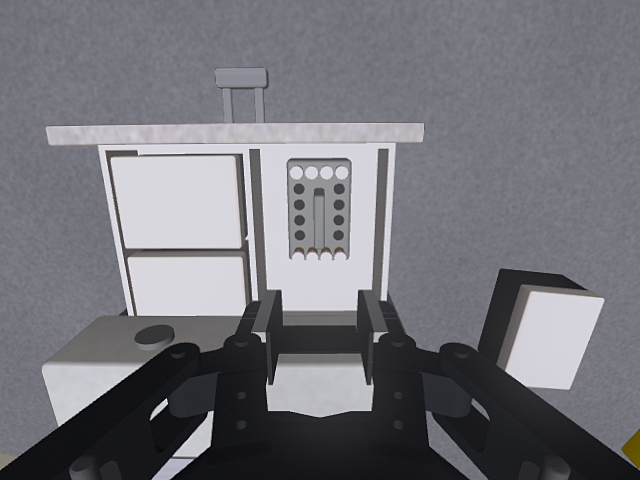

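The rack stands upright in the left bay at about (320,210), free of the fingers. Now I regrip the handle and push the drawer shut.

```bash
python3 - <<'E'
from h import *
R=lean(40); p0=np.array([686.1,-85.5,70.4]); e=np.array([513.0,-116.8,70.4])
pre=e-R[:,2]*90
ctrl.move_ptp(pre+uz*110,R); ctrl.gripper_to(66); ctrl.move_l(pre,vel=200)
print(ctrl.move_l(e,vel=80,threshold=15)); rep()
ctrl.gripper_to(30,force=60); s=rep()
if s["grip_width"]<40: raise SystemExit("missed")
print(ctrl.move_l(p0-ux*15,vel=70,threshold=40)); rep()
print(ctrl.move_l(p0+ux*5,vel=20,threshold=20)); rep()
ctrl.gripper_to(66); s=rep(); ctrl.move_l(s["eef_pos"]-R[:,2]*90,vel=150)
s=rep(); p,d,X=wrist(); z=X[...,2];u=X@ux;v=X@uy+204.7
m=(abs(v)<120)&(abs(v)>30)&(u>670)&(u<715)&(z>40)&(z<115); print("front u",np.median(u[m]),"(692.0 shut by first look)")
p,d=optics.grab_frame("top"); cv2.imwrite('pics/top5.png',p[...,::-1]); X=cloud(d,optics.camera_params("top")); z=X[...,2]
u=X@ux;v=X@uy; b=(z>70)&(z<95)&(u>600)&(u<664)&(abs(v+204.7)<30); print("bar umin",np.percentile(u[b],1),"first 646.0")
E
```

```text
False
34.59 66.1 0.0 [-0.1  0.   0. ] [ 513.1 -117.    70.8]
34.92 41.8 62.0 [-3.4  1.5  5.4] [ 513.4 -116.8   71.2]
False
37.37 42.1 61.9 [2.  2.3 4.7] [672.  -88.1  71.2]
True
38.17 42.1 62.1 [-2.6 -0.1  5. ] [688.1 -85.2  71.3]
38.53 66.3 0.0 [ 0.3  0.2 -0.5] [688.1 -84.4  71. ]
39.28 66.4 0.0 [ 0.7  0.9 -0.2] [631.2 -94.6 139.8]
front u 693.9463037589182 (692.0 shut by first look)
bar umin 648.4337185364595 first 646.0
```

```bash
python3 - <<'E'
from h import *
s=rep(); ctrl.move_l(s["eef_pos"]-ux*100+uz*60,vel=200); ctrl.hold(.5)
p,d=optics.grab_frame("top"); X=cloud(d,optics.camera_params("top"))
m=(X[...,2]>25)&(X[...,2]<90)&(np.hypot(X[...,0]-518,X[...,1]-419)<90); print("empty",rect(X[m][:,:2])[0])
m=(X[...,2]>60)&(X[...,2]<85)&(np.hypot(X[...,0]-716,X[...,1]-253)<90); print("tip",rect(X[m][:,:2])[0],"bottle",X[246,494])
u=X@ux;v=X@uy;z=X[...,2]; b=(z>70)&(z<95)&(u>600)&(u<664)&(abs(v+204.7)<30); print("bar",np.percentile(u[b],1))
ctrl.finish_job()
E
```

```text
39.38 65.7 0.0 [ 0.   0.5 -0.1] [631.1 -94.2 139. ]
empty [517.85400391 419.30950928]
tip [716.09417725 252.5294342 ] bottle [ 626.46050534 -477.68149919  147.3383758 ]
bar 648.5366658482302
the job is handed in; nothing more can be done
```

I put the loaded rack upright in the drawer's left-hand bay, pushed the drawer shut against its stop, and handed the job in at about 40 s. The empty rack, bottle and tip box all measured within about 2 mm of where they started. My first grip missed the handle and moved nothing; the second held.

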